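# Gauge the inclined sensor port and show the rod level

### The arm

A 6-joint arm with a two-finger parallel gripper is mounted at the origin on a cart in front of the work surface, level with it; the furniture and walls round the work are solid. World frame = base frame: x ahead of the robot, y to its left, z up, the work surface at z = 0. Lengths are in m, angles in rad, forces in N, time in s.
With the tool pointing down it reaches from about 0.3 to 0.775 m from the base axis. Payload 14.6 kg.
Tool frame: the origin (TCP) lies on the mounting face of the last link; the fingertips stand 199 mm ahead of it and the grasp point (between the pads) lies 180 mm ahead of it; z points along the fingers, y is the line along which they close (so a half turn about z gives the same grasp; the last joint's range is limited). The gripper opens to 94 mm and grips with 3 to 60 N. Pads are 16 mm wide; open, the fingers measure 119 mm over their backs; the gripper's body (75 mm by 177 mm) begins 78 mm behind the grasp point.
Start: joints at [-1.34, 0.3, 1.521, -0, 1.321, -0.067], TCP at [0.161, -0.526, 0.405] pointing down, gripper open.
Joint ranges: [-3.03, 3.03], [-0.79, 2.21], [0.23, 2.52], [-1.04, 4.18], [0, 3.07], [-2.55, 2.55]. Speed limits (rad/s): [2.22, 2.22, 2.57, 3.14, 3.14, 3.14].

### API

Orientations are given as [roll, pitch, yaw] about the fixed x, y, z axes, in that order (R = Rz(yaw) Ry(pitch) Rx(roll)).
In Python, from station import telemetry, cams, workorder, finder gives the robot as it stands.
- The arm moves only by the tool jog_arm, never from a script. Its argument "rows" is a list of rows, each an object with "gripper": the finger opening in m, from 0 to 0.094; "slide": the shift along the tool's x, y, z in m, a list of three; "spin": the turn about the tool's z in rad. In form: [{"gripper": gripper, "slide": [tx, ty, tz], "spin": spin}, ...]. A call has 1 to 8 rows; each row is the pose to reach, as a shift and turn from the pose commanded when the call began, along the tool's axes at that moment; what a row does not reach only later rows make up. A row lasts 1/10 s, in which the tool goes at most 50 mm and 8.59 degrees, less where a joint would pass 70% of its speed; a pose out of reach is approached as far as the arm can. A call with a gripper value outside its range is refused whole. The fingers move at their own pace and stop on an object; "squeeze" is the grip in N (left out, the last holds). Time passes only in rows, so rows that repeat a pose let the fingers close. It gives the time, the measured TCP pose, the force, the opening and the grip force at its end, in the units of the state.
- telemetry.get_obs(): the state, without advancing time (a new reading comes with each control period).
- cams.camera(name): name is "side" or "top"; returns (picture, depth): 420x560x3 uint8, red, green, blue; 420x560 float32, m along the optical axis (not along the pixel's ray), 0 where there is no reading.
- cams.camera_info(name): a dict with "camera_matrix" (3x3 intrinsics, pixels), "R" (3x3) and "t" (3): a world point X has camera coordinates R X + t. Camera axes: x right, y down, z forward; pixel columns grow to the right and rows downward; lengths in m; the calibration is good to about 2 mm. A picture is of the moment at which its call begins. camera_info takes no time and is no camera call.
- workorder.hand_in(): hands the job in; it is judged then, once.
Trained networks look in the newest picture that a camera, given by its name, has taken for a name from the list of things; names that differ only in an ending like _2 or _b are one class to them, and where a whole thing is asked for, a point or a joint stands for the part that bears it (a point fixed in the world has none). Each returns a list of dicts, best first, with "confidence" (0 to 1); they miss things now and then, are a little off and sometimes report something else, mostly with a low value. They report only what shows in the picture. A call takes as long as a camera call. They do not tell look-alikes from the thing itself.
- finder.find_in(target, camera): "point" ([x, y, z] in m, in world coordinates, good to about 4 mm: the middle of the surface that is visible of it).
- finder.masks_of(target, camera): "region" (420x560 bool, what is visible of it).
The state is a dict: "time_s": time; "qpos": joint angles; "joint_vel": joint speeds; "tau": joint torques, N m; "ee_pos": TCP position; "eef_rot": TCP orientation; "force": force on the tool from outside, world axes, zero at the start; "moment": the same for the moment, N m; "grip_width": finger opening in m; "grip_force": force on a finger pad.
Only numpy, scipy, OpenCV 4.12 (cv2) and the standard library are available. Lean on these libraries where they do the work, as an engineer would, in place of code of your own. Each camera call takes 0.05 s, during which the arm holds its last target. There are 200 camera calls.

### The job

Take the depth gauge from its cradle, slide its tip through the brass eye and on down the inclined guide tube until the gauge's brass collar stops squarely against the eye, then draw it right out again and carry it to the white viewing tile. Finish while still holding the gauge still in the gripper, rod level, with its tip over the middle part of the tile and a few centimetres above it, the gauge touching nothing but the gripper. Leave the timer, the petri dish and the orange-capped tube where they stand.

Things in the scene. Friction and masses are not known exactly. Their poses are not given: they have to be found in the camera images.
- gauge: Loose depth gauge, 215 mm long, 0.1 kg. Origin: centre of the collar's front face; +x along the rod to the tip, z up as it lies. On its x axis: steel rod 8 mm thick from x 0 to 110 mm, red bands near the tapered tip; brass collar 24 mm across, -8 to 0; 10 mm neck, -21 to -8; orange flat-sided handle 16 wide (y) x 18 high (z), -85 to -20; steel stub 8 mm square, -105 to -85.
- tip (a point): End of the gauge's rod, 110 mm in front of the collar face, on the gauge's x axis. Axes as gauge.
- grip (a point): Middle of the orange handle, 52.5 mm behind the collar face; the place to pinch across its 16 mm width (gauge y). The centre of mass lies about 15 mm in front of it. Axes as gauge.
- cradle: Fixed grey cradle, origin under its base, x along the gauge lying in it, whose origin starts 60 mm above it (and up to 4 mm along x). Base x -113 to 87 mm, 60 wide, 10 high. Two posts 12 x 30 x 75 mm at x = 70 (under the rod) and -96 (under the stub), each with an 11 mm slot open at the top, slot floor 56 mm high. Handle free between them; the gauge lifts straight up.
- port: Fixed sensor port: blue block 150 x 80 x 28 mm; two aluminium webs on it carry the inclined guide tube. Origin under the block's centre at table height, z up; seen from above the gauge enters along +x. The eye is 50 mm toward -x from the centre and 130 mm above the table; it and the tube are joined by two 6 mm bars, 14 mm either side of the axis.
- guide: Brass eye and steel tube on the port. Origin: centre of the eye's outer face. +x: line of insertion, 35 degrees below level; y level; z upward. Eye: ring x 0 to 6 mm, 34 mm across, 14 mm hole. Tube: x 30 to 120 mm, 22 mm across, 14 mm bore, far end closed. The collar cannot pass the eye; stopped on it, the gauge's origin and x axis lie on these, the tip 110 mm in.
- tile: Fixed white viewing tile 120 x 120 x 8 mm with two blue lines, origin under its centre at table height, z up.
- timer: Bystander: small white lab timer 41 x 70 x 56 mm, origin under its centre.
- petri_dish: Bystander: round clear petri dish 66 mm across, 16 mm high, origin under its centre.
- orange_cap_tube: Bystander: upright clear tube with orange cap, 34 mm across, 114 mm high, origin under its centre.
Things that resemble listed ones, but are neither listed nor needed, are in the scene too. There is more than one size of the port; the job needs the larger.

How it is judged:
By the outcome, as a careful person would: the job done as asked, in the order asked, and still so for the second after the job is handed in, while the arm keeps its last pose, push and grip.
It also fails if it takes over 58 s, if anything falls off the work surface, if the arm or the gripper's body presses on something with over 40 N, if the wrist force passes 120 N, or if a joint passes its speed limit or range.

## Working session

There is one attempt and no reset: what is moved stays moved. The work goes in short steps, Python scripts to look and compute and a tool call to move; the robot and the scene stay as the last step left them, time stands still between calls to the robot, and variables do not carry over. Pictures are saved under pics/ and viewed, at most 10 in all, crops included, and the job is handed in when it is done.

Besides the shell and the picture viewer there is one more tool, called after ">>>" in YAML: its name, and indented under it one key for each argument. jog_arm: Moves the arm, as the interface text tells. Its arguments: {"type":"object","properties":{"rows":{"type":"array","items":{"type":"object","properties":{"gripper":{"type":"number"},"slide":{"type":"array","items":{"type":"number"}},"spin":{"type":"number"}}}},"squeeze":{"type":"number"}},"required":["rows"]}

```bash
ls; mkdir -p pics
cat > h.py <<'E'
import numpy as np, cv2
from station import telemetry, cams, workorder, finder
from scipy.spatial.transform import Rotation as Ro
def cloud(name):
    p,d=cams.camera(name); i=cams.camera_info(name); K=np.array(i["camera_matrix"]);R=np.array(i["R"]);t=np.array(i["t"])
    v,u=np.mgrid[:420,:560]
    c=np.stack([(u-K[0,2])/K[0,0]*d,(v-K[1,2])/K[1,1]*d,d],-1)
    W=(c-t)@R
    W[d==0]=np.nan
    return p,d,W
E
python3 - <<'E'
from h import *
o=telemetry.get_obs();print(o)
for n in("side","top"):
    p,d,W=cloud(n); cv2.imwrite(f"pics/{n}0.png",p[:,:,::-1]); np.savez(f"{n}0.npz",p=p,W=W)
    i=cams.camera_info(n);print(n,np.round(-np.array(i["R"]).T@i["t"],3),np.round(i["R"],2).tolist(),np.array(i["camera_matrix"])[0,0])
    for t in("gauge","port","guide","cradle","tile","timer","petri_dish","orange_cap_tube"):
        print(t,[(round(r["confidence"],2),np.round(r["point"],3).tolist()) for r in finder.find_in(t,n)])
E
```

```text
pics
{'time_s': 0.0, 'qpos': array([-1.33960554e+00,  3.00452175e-01,  1.52158449e+00, -4.71424849e-05,
        1.32070730e+00, -6.65801806e-02]), 'joint_vel': array([ 0.00163698, -0.00172691, -0.00061648, -0.00064066, -0.00011026,
        0.00165902]), 'tau': array([-6.69790079e-04, -5.31799257e+01, -3.52739882e+01,  7.07957265e-02,
        2.43414275e-02, -1.22065353e-04]), 'ee_pos': array([ 0.16136034, -0.52575795,  0.40409514]), 'eef_rot': array([-3.14044086e+00, -3.10365468e-05,  2.97782640e-01]), 'force': array([-0.2404609 ,  0.17454619,  0.06765081]), 'moment': array([-0.01674015,  0.0137142 ,  0.0240928 ]), 'grip_force': 0.0, 'grip_width': 0.09386022713766438}
side [0.423 0.99  0.57 ] [[-0.99, -0.11, -0.01], [-0.04, 0.46, -0.89], [0.1, -0.88, -0.46]] 406.4424266962681
gauge [(0.62, [0.478, -0.244, 0.07])]
port [(0.76, [0.623, 0.056, 0.03]), (0.71, [0.602, -0.195, 0.027])]
guide [(0.71, [0.61, -0.201, 0.078])]
cradle [(0.68, [0.476, -0.183, 0.009])]
tile [(0.81, [0.438, 0.242, 0.009])]
timer [(0.6, [0.607, 0.394, 0.04])]
petri_dish [(0.85, [0.37, 0.01, 0.019])]
orange_cap_tube [(0.7, [0.677, 0.37, 0.071])]
top [0.416 0.034 1.358] [[0.01, -1.0, -0.0], [-1.0, -0.01, -0.1], [0.1, 0.0, -1.0]] 471.17736742619206
gauge [(0.62, [0.475, -0.261, 0.065])]
port [(0.94, [0.601, -0.203, 0.019]), (0.86, [0.618, 0.035, 0.03]), (0.15, [0.607, 0.374, 0.04])]
guide [(0.63, [0.629, 0.026, 0.11]), (0.61, [0.61, -0.206, 0.08])]
cradle [(0.68, [0.47, -0.247, 0.011]), (0.51, [0.445, 0.229, 0.009])]
tile [(0.94, [0.446, 0.232, 0.008]), (0.37, [0.475, -0.264, 0.068])]
timer [(0.55, [0.61, 0.374, 0.038])]
petri_dish [(0.87, [0.376, 0.004, 0.017])]
orange_cap_tube [(0.64, [0.675, 0.35, 0.112]), (0.16, [0.468, -0.249, 0.008])]
```

View pics/top0.png

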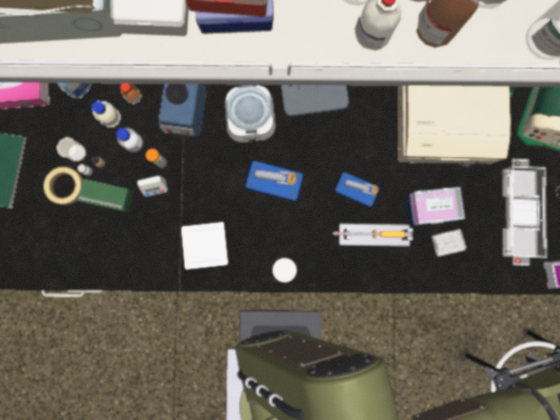

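View pics/side0.png

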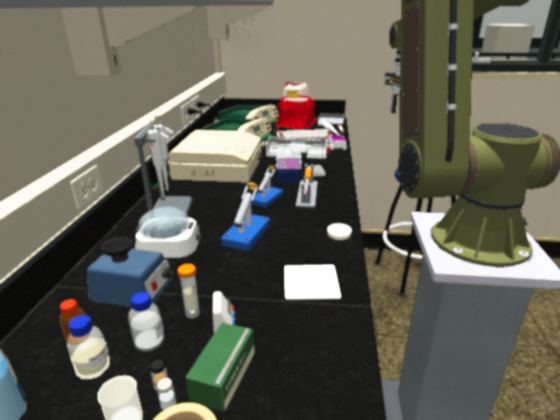

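The top view shows two blue ports, at (275,180) and (358,189). The left one is larger, so it is the candidate. The gauge lies in its cradle at (375,234) with its tip to the left, the tile is at (205,246) and the dish at (285,270). I'll confirm the choice in one enlarged crop while measuring.

Run:
```python
from h import *
z=np.load("top0.npz");p,W=z["p"],z["W"]
c=cv2.resize(p[150:260,230:430],None,fx=4,fy=4,interpolation=cv2.INTER_CUBIC);cv2.imwrite("pics/crop1.png",c[:,:,::-1])
zs=np.load("side0.npz")
hs=lambda p:cv2.cvtColor(p,cv2.COLOR_RGB2HSV).astype(int)
def rect(P):
    r=cv2.minAreaRect((P[:,:2]*1000).astype(np.float32));return np.round(r[0],1),np.round(r[1],1),round(r[2],1)
H=hs(p)
for nm,(r0,r1,c0,c1) in dict(big=(155,205,240,308),small=(168,210,330,385)).items():
    m=np.zeros(p.shape[:2],bool);m[r0:r1,c0:c1]=1
    b=m&(H[...,0]>100)&(H[...,0]<125)&(H[...,1]>150)&(abs(W[...,2]-.026)<.008)
    print(nm,"block",b.sum(),np.nanmedian(W[b][:,2]),rect(W[b]))
    q=W[m&(W[...,2]>.045)]
    print("tube",len(q),rect(q),q[:,2].min(),q[:,2].max())
    d=q[:,:2]-q[:,:2].mean(0);u=np.linalg.svd(d,full_matrices=0)[2][0];print("dir",u,np.degrees(np.arctan2(u[1],u[0])),q.mean(0), "hi",q[q[:,2].argsort()[-12:]].mean(0))
m=np.zeros(p.shape[:2],bool);m[215:255,325:420]=1
q=W[m&(W[...,2]>.045)&(W[...,2]<.09)];print("gauge",len(q),rect(q),np.median(q[:,2]))
o=m&(H[...,0]>8)&(H[...,0]<24)&(H[...,1]>150);q=W[o&(W[...,2]>.04)];print("orange",len(q),rect(q),np.median(q[:,2]),q.mean(0))
q=W[m&(abs(W[...,2]-.01)<.007)];print("cradle base",len(q),rect(q))
m[:]=0;m[215:275,175:235]=1;q=W[m&(p.min(2)>170)];print("tile",rect(q),np.median(q[:,2]))
```

```text
big block 831 0.027525525984011222 (array([627.7,  33.7]), array([150. ,  80.7]), 75.6)
tube 385 (array([627.9,  33.4]), array([116.1,  34.5]), 75.3) 0.049494003783821974 0.14465680329138164
dir [-0.24154086 -0.97039065] -103.97750100601174 [0.62528116 0.02863051 0.10555701] hi [ 0.61840228 -0.00647424  0.1423563 ]
small block 399 0.021310637858296462 (array([ 604.3, -203.8]), array([111.7,  59.3]), 66.0)
tube 216 (array([ 605.2, -204.4]), array([87.8, 25.5]), 67.0) 0.04621191782043786 0.11102071979614539
dir [0.38912109 0.92118662] 67.10017818592519 [ 0.60359606 -0.20564687  0.07831803] hi [ 0.59141073 -0.23113727  0.10715805]
gauge 481 (array([ 476. , -252.6]), array([ 63.8, 239.2]), 11.7) 0.06649393809970845
orange 46 (array([ 476. , -292.6]), array([59.5, 11. ]), 88.3) 0.06929049626494566 [ 0.47550465 -0.29434794  0.0688242 ]
cradle base 1288 (array([ 476.5, -250.1]), array([112. , 271.4]), 0.5)
tile (array([nan, nan]), array([0., 0.]), 0.0) nan
```

View pics/crop1.png

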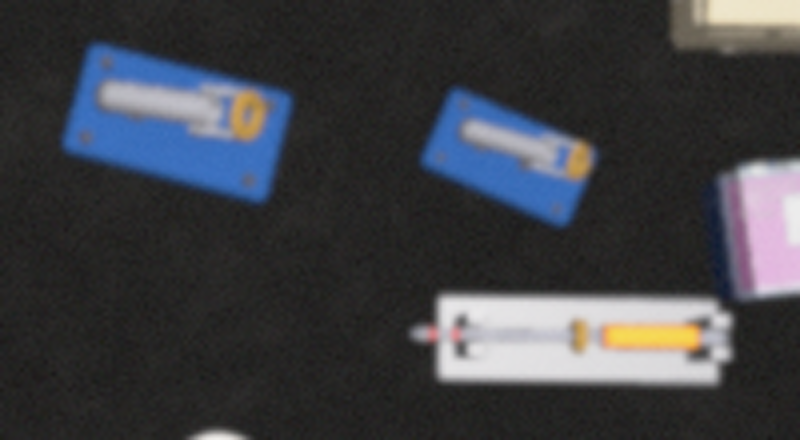

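The crop confirms the choice. The left port's block measures 150 x 81 mm, matching the larger size, while the right one's measures about 112 x 59 mm. Its brass eye is at the right end, near (291,178) in the top view, and the gauge tip points left along +y. One more refinement before moving.

Run:
```python
from h import *
for n in("top","side"):
    z=np.load(n+"0.npz");p,W=z["p"],z["W"];H=cv2.cvtColor(p,cv2.COLOR_RGB2HSV).astype(int)
    X,Y,Z=W[...,0],W[...,1],W[...,2]
    brass=(H[...,0]>8)&(H[...,0]<28)&(H[...,1]>110)
    o=brass&(abs(X-.476)<.03)&(Y>-.34)&(Y<-.262)&(Z>.04)
    q=W[o];print(n,"handle",len(q),q.min(0),q.max(0),np.median(q,0))
    o=brass&(abs(X-.476)<.03)&(Y>-.262)&(Y<-.2)&(Z>.04);q=W[o];print("collar",len(q),q.mean(0) if len(q) else 0)
    r=(abs(X-.476)<.02)&(Y>-.23)&(Y<-.12)&(Z>.05)&(Z<.08);q=W[r]
    if len(q)>5: print("rod",len(q),q.min(0),q.max(0),np.polyfit(q[:,1],q[:,0],1),np.median(q,0))
    e=brass&(X>.57)&(X<.66)&(Y>-.05)&(Y<.03)&(Z>.09);q=W[e]
    print("eye",len(q),q.min(0).round(4),q.max(0).round(4),q.mean(0).round(4))
    h=np.array([np.cos(np.radians(75.6)),np.sin(np.radians(75.6)),0]);c=np.array([.6277,.0337,0])
    a=np.array([0,0,0])+h*np.cos(np.radians(35));a[2]=-np.sin(np.radians(35));l=np.array([-h[1],h[0],0]);up=np.cross(a,l)
    E=c-.05*h+[0,0,.13]
    d=np.c_[(q-E)@a,(q-E)@l,(q-E)@up];print("eye in guide frame min/max/mean",np.percentile(d,[2,98],0).round(4).tolist(),d.mean(0).round(4))
    g=np.stack([(W-E)@a,(W-E)@l,(W-E)@up],-1)
    t=(g[...,0]>.035)&(g[...,0]<.115)&(abs(g[...,1])<.016)&(abs(g[...,2])<.016)
    q=g[t];print("tube",len(q),np.percentile(q,[3,97],0).round(4).tolist(),"slope y",np.polyfit(q[:,0],q[:,1],1),"z",np.polyfit(q[:,0],q[:,2],1))
    t=(abs(X-.44)<.08)&(abs(Y-.235)<.09)&(Z>.003)&(Z<.014)&(p.min(2)>120)
    q=W[t];r=cv2.minAreaRect((q[:,:2]*1000).astype(np.float32));print("tile",r,np.median(q[:,2]))
    t=(abs(X-.374)<.04)&(abs(Y-.005)<.045)&(Z>.008);q=W[t];print("petri",q.min(0).round(3),q.max(0).round(3))
```

```text
top handle 117 [ 0.46731689 -0.33190868  0.04068959] [ 0.48514065 -0.26274486  0.07421194] [ 0.47518909 -0.29362636  0.06864476]
collar 16 [ 0.47608842 -0.24735701  0.07066184]
rod 151 [ 0.46111908 -0.22969496  0.05068478] [ 0.49061818 -0.13032447  0.07822716] [0.02436664 0.48061872] [ 0.47687916 -0.17146587  0.06438182]
eye 46 [ 0.6038 -0.0229  0.1151] [ 0.628  -0.0037  0.1447] [ 0.6166 -0.0133  0.1317]
eye in guide frame min/max/mean [[-0.002, -0.0123, -0.0147], [0.0039, 0.0116, 0.0167]] [ 0.0004 -0.001   0.0024]
tube 200 [[0.0365, -0.0105, -0.0033], [0.1124, 0.0109, 0.0135]] slope y [0.0087098 0.0007594] z [0.03392102 0.00528023]
tile ((441.6492614746094, 232.02691650390625), (124.2682876586914, 123.27350616455078), 5.96876859664917) 0.008079824796038962
petri [ 0.342 -0.029  0.009] [0.404 0.033 0.023]
side handle 52 [ 0.46533042 -0.33985318  0.04220923] [ 0.48992554 -0.26482533  0.07380695] [ 0.47539618 -0.30341046  0.07021815]
collar 24 [ 0.47424832 -0.244485    0.06806655]
rod 96 [ 0.46159172 -0.22619491  0.05022021] [ 0.49048139 -0.13151531  0.07778608] [0.01221591 0.47765572] [ 0.47539628 -0.16817984  0.06494465]
eye 55 [ 0.6001 -0.0248  0.1158] [ 0.6309 -0.0017  0.1449] [ 0.6163 -0.0108  0.1335]
eye in guide frame min/max/mean [[-0.0027, -0.0136, -0.0138], [0.0043, 0.0147, 0.0179]] [ 0.0013 -0.      0.0052]
tube 250 [[0.0372, -0.0104, -0.0081], [0.1132, 0.0106, 0.0124]] slope y [0.00554671 0.00206681] z [0.0028354  0.00555785]
tile ((440.4584655761719, 225.3887481689453), (124.22076416015625, 133.2130126953125), 6.078637599945068) 0.009460673714818981
petri [ 0.343 -0.034  0.008] [0.406 0.035 0.02 ]
```

```bash
cat >> h.py <<'E'
E0=np.array([.6153,-.0147,.130]); YP=np.radians(75.7); hP=np.array([np.cos(YP),np.sin(YP),0])
def to(g,yaw):
    "tool shift/spin bringing the grasp point to g with tool x at yaw"
    o=telemetry.get_obs();R=Ro.from_euler("xyz",o["eef_rot"]).as_matrix()
    s=R.T@(np.array(g)-o["ee_pos"]-R[:,2]*.18);y=np.arctan2(R[1,0],R[0,0])
    return s.round(4).tolist(), round(-(yaw-y),4)
E
python3 - <<'E'
from h import *
print(to([.4755,-.296,.12],1.555))
E
```

```text
([0.3677, -0.1275, 0.1047], np.float64(-1.2572))
```

>>> jog_arm:
  rows:
    - {"gripper":0.07,"slide":[0.367,-0.127,0.104],"spin":-1.257}
    - {"gripper":0.07,"slide":[0.367,-0.127,0.104],"spin":-1.257}
    - {"gripper":0.07,"slide":[0.367,-0.127,0.104],"spin":-1.257}
    - {"gripper":0.07,"slide":[0.367,-0.127,0.104],"spin":-1.257}
    - {"gripper":0.07,"slide":[0.367,-0.127,0.104],"spin":-1.257}
    - {"gripper":0.07,"slide":[0.367,-0.127,0.104],"spin":-1.257}
    - {"gripper":0.07,"slide":[0.367,-0.127,0.104],"spin":-1.257}
    - {"gripper":0.07,"slide":[0.367,-0.127,0.104],"spin":-1.257}

```text
time_s: 1.7
ee_pos: [0.4748, -0.2964, 0.3008]
eef_rot: [3.141, 0.0, 1.504]
force: [0.1, -1.5, -0.0]
grip_width: 0.07
grip_force: 0.0
```

>>> jog_arm:
  rows:
    - {"gripper":0.05,"slide":[0,0.0005,0.03],"spin":-0.05}
    - {"gripper":0.05,"slide":[0,0.0005,0.06],"spin":-0.05}
    - {"gripper":0.05,"slide":[0,0.0005,0.06],"spin":-0.05}
    - {"gripper":0.005,"slide":[0,0.0005,0.06],"spin":-0.05}
    - {"gripper":0.005,"slide":[0,0.0005,0.06],"spin":-0.05}
    - {"gripper":0.005,"slide":[0,0.0005,0.06],"spin":-0.05}
    - {"gripper":0.005,"slide":[0,0.0005,0.06],"spin":-0.05}
    - {"gripper":0.005,"slide":[0,0.0005,0.06],"spin":-0.05}
  squeeze: 40

```text
time_s: 2.5
ee_pos: [0.4745, -0.298, 0.2422]
eef_rot: [3.138, 0.001, 1.548]
force: [6.2, 0.3, -2.4]
grip_width: 0.0158
grip_force: 40.0
```

>>> jog_arm:
  rows:
    - {"gripper":0.005,"slide":[0,0,-0.03]}
    - {"gripper":0.005,"slide":[0,0,-0.06]}
    - {"gripper":0.005,"slide":[0,0,-0.1]}
    - {"gripper":0.005,"slide":[0,0,-0.1]}

```text
$.rows[0]: bad value
```

```bash
cat >> h.py <<'E'
def gauge_axis(tag):
    "rod/handle points in the tool-x / up plane around the grasp point, from both cameras"
    o=telemetry.get_obs();R=Ro.from_euler("xyz",o["eef_rot"]).as_matrix();g=o["ee_pos"]+R[:,2]*.18
    for n in("top","side"):
        p,d,W=cloud(n);np.savez(f"{tag}_{n}.npz",p=p,W=W)
        L=(W-g)@R
        k=(L[...,0]>.055)&(L[...,0]<.175)&(abs(L[...,1])<.02)&(abs(L[...,2])<.13)&(W[...,2]>.035)
        if tag!="": cv2.imwrite(f"pics/{tag}_{n}.png",p[:,:,::-1])
        q=L[k]
        if len(q)>8:
            fz=np.polyfit(q[:,0],-q[:,2],1);fy=np.polyfit(q[:,0],q[:,1],1)
            print(n,len(q),"pitch deg",np.degrees(np.arctan(fz[0])).round(1),"z0",fz[1].round(4),"y slope",fy.round(4),"max x",q[:,0].max().round(4))
    print(o["ee_pos"].round(4),"grasp",g.round(4),o["eef_rot"].round(3),o["time_s"],o["force"].round(1),o["grip_force"])
E
python3 - <<'E'
from h import *
gauge_axis("lift")
E
```

```text
top 186 pitch deg -0.3 z0 0.0029 y slope [-0.0009 -0.0023] max x 0.1681
side 152 pitch deg -5.3 z0 0.0076 y slope [-0.0168 -0.0007] max x 0.1638
[ 0.4745 -0.298   0.2422] grasp [ 0.4751 -0.2983  0.0622] [3.138e+00 1.000e-03 1.548e+00] 2.5 [ 6.2  0.3 -2.4] 39.96838331222534
```

>>> jog_arm:
  rows:
    - {"gripper":0.005,"slide":[0,0,-0.03],"spin":0}
    - {"gripper":0.005,"slide":[0,0,-0.06],"spin":0}
    - {"gripper":0.005,"slide":[0,0,-0.1],"spin":0}
    - {"gripper":0.005,"slide":[0,0,-0.1],"spin":0}
    - {"gripper":0.005,"slide":[0,0,-0.1],"spin":0}

```text
time_s: 3.1
ee_pos: [0.4737, -0.2978, 0.3417]
eef_rot: [3.14, 0.001, 1.548]
force: [-0.3, -0.6, -1.2]
grip_width: 0.0156
grip_force: 39.9
```

Run:
```python
from h import *
gauge_axis("lift")
```

```text
top 211 pitch deg -24.0 z0 0.0267 y slope [-0.0063 -0.0014] max x 0.1675
side 172 pitch deg -46.5 z0 0.0531 y slope [ 0.0163 -0.0037] max x 0.1686
[ 0.4737 -0.2978  0.3417] grasp [ 0.4739 -0.298   0.1617] [3.140e+00 1.000e-03 1.548e+00] 3.1 [-0.3 -0.6 -1.2] 39.9046790599823
```

View pics/lift_side.png

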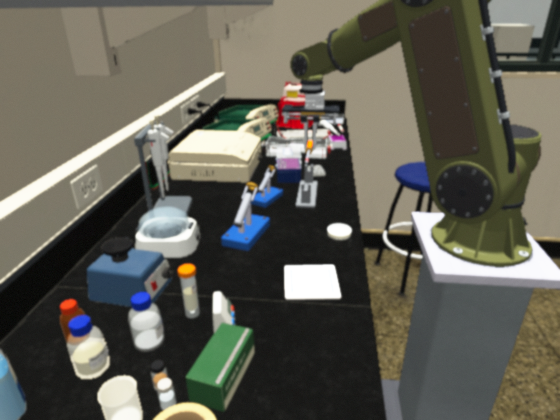

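```bash
sed -i 's/abs(L\[...,2\])<.13)/abs(L[...,2]-PZ*(L[...,0]))<.03)/; s/def gauge_axis(tag):/def gauge_axis(tag,PZ=0):/' h.py
python3 - <<'E'
from h import *
o=telemetry.get_obs();R=Ro.from_euler("xyz",o["eef_rot"]).as_matrix();g=o["ee_pos"]+R[:,2]*.18
for n in("top","side"):
    W=np.load(f"lift_{n}.npz")["W"];L=(W-g)@R
    k=(L[...,0]>.06)&(L[...,0]<.175)&(abs(L[...,1])<.012)&(abs(L[...,2])<.02);q=L[k]
    print(len(q),np.polyfit(q[:,0],-q[:,2],1),np.polyfit(q[:,0],q[:,1],1),np.median(q,0),q[:,0].max())
C=E0+np.array([*hP[:2]*.003*np.cos(.611),-.003*np.sin(.611)]);print(C)
print(to(C-hP*.18+[0,0,.05],YP))
print(to(C-hP*.18+[0,0,.0015],YP))
E
```

```text
135 [-0.00344773  0.00276096] [-0.00229906 -0.00122587] [ 0.11075074 -0.00167809 -0.00240704] 0.16709456230619832
36 [-0.00435796  0.00299942] [-0.0253035   0.00111837] [ 0.11821932 -0.00220658 -0.00270606] 0.16828031420428288
[ 0.61590693 -0.01231891  0.12827894]
([0.1131, 0.0954, -0.0183], np.float64(0.2265))
([0.1131, 0.0955, 0.0302], np.float64(0.2265))
```

>>> jog_arm:
  rows:
    - {"gripper":0.005,"slide":[0.02,0.02,-0.018],"spin":0.1}
    - {"gripper":0.005,"slide":[0.06,0.05,-0.018],"spin":0.226}
    - {"gripper":0.005,"slide":[0.1,0.085,-0.018],"spin":0.226}
    - {"gripper":0.005,"slide":[0.113,0.097,-0.018],"spin":0.226}
    - {"gripper":0.005,"slide":[0.113,0.097,-0.018],"spin":0.226}
    - {"gripper":0.005,"slide":[0.113,0.097,0.01],"spin":0.226}
    - {"gripper":0.005,"slide":[0.113,0.097,0.029],"spin":0.226}
    - {"gripper":0.005,"slide":[0.113,0.097,0.029],"spin":0.226}

```text
time_s: 4.0
ee_pos: [0.5724, -0.1878, 0.3087]
eef_rot: [-3.135, -0.001, 1.321]
force: [-0.6, 0.1, -1.7]
grip_width: 0.0154
grip_force: 39.9
```

Run:
```python
from h import *
gauge_axis("pre")
t=np.load("pre_top.npz")["p"][140:230,240:360];s=np.load("pre_side.npz")["p"][150:260,200:340]
f=lambda a,w:cv2.resize(a,(w,int(w*a.shape[0]/a.shape[1])),interpolation=cv2.INTER_CUBIC)
a,b=f(t,400),f(s,400);h=max(len(a),len(b));c=np.zeros((h,800,3),np.uint8);c[:len(a),:400]=a;c[:len(b),400:]=b
cv2.imwrite("pics/pre_c.png",c[:,:,::-1])
print(to(E0-hP*.165,YP))
```

```text
top 154 pitch deg -2.9 z0 0.0063 y slope [ 0.0052 -0.003 ] max x 0.1749
side 75 pitch deg -2.3 z0 0.007 y slope [-0.0049 -0.0023] max x 0.1749
[ 0.5724 -0.1878  0.3087] grasp [ 0.5714 -0.1874  0.1287] [-3.135e+00 -1.000e-03  1.321e+00] 4.0 [-0.6  0.1 -1.7] 39.90470588207245
([0.0132, -0.0017, 0.0022], np.float64(-0.0002))
```

View pics/pre_c.png

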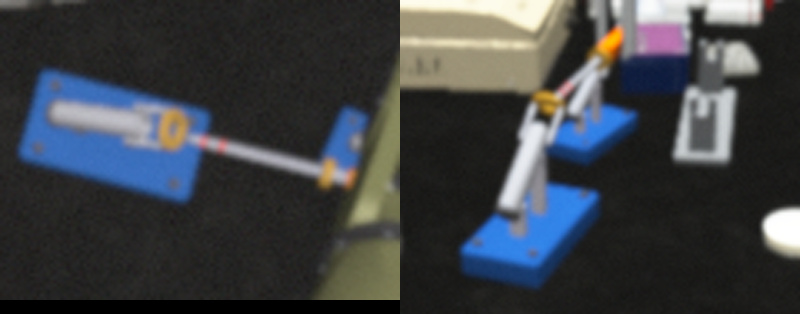

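Top view (left crop): the rod tip, near (192,138), is just short of the eye at (173,128), almost in line. In the side view (right crop) the rod is level at the eye's height. Next I'll measure the rod's offset from the eye in the same frame.

```bash
cat >> h.py <<'E'
aP=hP*np.cos(np.radians(35))+[0,0,-np.sin(np.radians(35))];lP=np.array([-hP[1],hP[0],0]);uP=np.cross(aP,lP)
E
python3 - <<'E'
from h import *
for n in("top","side"):
    z=np.load(f"pre_{n}.npz");p,W=z["p"],z["W"];H=cv2.cvtColor(p,cv2.COLOR_RGB2HSV).astype(int)
    D=W-E0;P=np.stack([D@hP,D@lP,D[...,2]],-1)
    k=(P[...,0]>-.1)&(P[...,0]<-.03)&(abs(P[...,1])<.015)&(abs(P[...,2])<.02);q=P[k]
    print(n,"rod",len(q),"lat",np.polyfit(q[:,0],q[:,1],1).round(4),"ht",np.polyfit(q[:,0],q[:,2],1).round(4))
    k=(P[...,0]>-.04)&(P[...,0]<0.02)&(abs(P[...,1])<.008)&(abs(P[...,2])<.02)&((H[...,1]<100)|(H[...,0]<8)|(H[...,0]>30));print("nonbrass near eye x",np.sort(P[k][:,0])[::6].round(4))
    b=(H[...,0]>8)&(H[...,0]<28)&(H[...,1]>90)&(abs(P[...,0])<.025)&(abs(P[...,1])<.025)&(abs(P[...,2])<.025);q=P[b];print("eye",len(q),"mid",((q.min(0)+q.max(0))/2).round(4),q.mean(0).round(4),"range",q.min(0).round(3),q.max(0).round(3))
    g=np.stack([D@aP,D@lP,D@uP],-1);t=(g[...,0]>.04)&(g[...,0]<.115)&(abs(g[...,1])<.016)&(abs(g[...,2])<.016);q=g[t]
    print("tube lat",np.polyfit(q[:,0],q[:,1],1).round(4),"top",np.percentile(q[abs(q[:,1])<.004][:,2],[50,80]).round(4))
E
```

```text
top rod 78 lat [0.0125 0.0035] ht [0.0007 0.0001]
nonbrass near eye x [-0.0396 -0.0351 -0.0299 -0.0242 -0.0192 -0.0122 -0.0006  0.012 ]
eye 56 mid [ 0.0019 -0.0007  0.0025] [ 0.0022 -0.0008  0.0022] range [-0.007 -0.015 -0.012] [0.011 0.014 0.017]
tube lat [-0.0022  0.0017] top [0.0101 0.0123]
side rod 34 lat [0.0173 0.004 ] ht [-0.0074  0.0024]
nonbrass near eye x [-0.0374 -0.0262 -0.0163]
eye 54 mid [0.0027 0.0002 0.0006] [ 0.004  -0.0003  0.0031] range [-0.007 -0.014 -0.013] [0.013 0.014 0.014]
tube lat [-0.0014  0.0029] top [0.0102 0.0115]
```

>>> jog_arm:
  rows:
    - {"gripper":0.005,"slide":[0,0.0007,-0.001],"spin":0.014}
    - {"gripper":0.005,"slide":[0,0.0007,-0.001],"spin":0.014}
    - {"gripper":0.005,"slide":[0.006,0.0007,-0.001],"spin":0.014}
    - {"gripper":0.005,"slide":[0.012,0.0007,-0.001],"spin":0.014}
    - {"gripper":0.005,"slide":[0.018,0.0007,-0.001],"spin":0.014}
    - {"gripper":0.005,"slide":[0.018,0.0007,-0.001],"spin":0.014}

```text
time_s: 4.7
ee_pos: [0.5788, -0.1689, 0.3131]
eef_rot: [-3.141, 0.0, 1.309]
force: [0.2, 0.4, -0.9]
grip_width: 0.0157
grip_force: 39.9
```

```bash
cat >> h.py <<'E'
def rel(tag):
    o=telemetry.get_obs();R=Ro.from_euler("xyz",o["eef_rot"]).as_matrix();g=o["ee_pos"]+R[:,2]*.18-E0
    print("grasp h,l,z",(g@hP).round(4),(g@lP).round(4),g[2].round(4),"F",o["force"].round(1),"t",o["time_s"],"w",o["grip_width"].round(4))
    for n in("top","side"):
        p,d,W=cloud(n);np.savez(f"{tag}_{n}.npz",p=p,W=W)
        D=W-E0;P=np.stack([D@hP,D@lP,D[...,2]],-1);gh,gz=g@hP,g[2]
        k=(P[...,0]>max(gh+.055,-.2))&(P[...,0]<-.022)&(abs(P[...,1])<.012)&(P[...,2]>-.03)&(abs(P[...,2]-gz*(P[...,0])/gh)<.025);q=P[k]
        if len(q)>8:
            f=np.polyfit(q[:,0],q[:,2],1);print(n,"rod",len(q),"lat",np.polyfit(q[:,0],q[:,1],1).round(4),"ht",f.round(4),"deg",np.degrees(np.arctan(f[0])).round(1))
    t=np.load(tag+"_top.npz")["p"][130:240,240:380];s=np.load(tag+"_side.npz")["p"][130:240,200:340]
    cv2.imwrite(f"pics/{tag}_c.png",np.hstack([cv2.resize(x,(400,314),interpolation=cv2.INTER_CUBIC) for x in(t,s)])[:,:,::-1])
E
python3 -c "
from h import *
rel('in0')"
```

```text
Traceback (most recent call last):
  File "h.py", line 33, in rel
    print("grasp h,l,z",(g@hP).round(4),(g@lP).round(4),g[2].round(4),"F",o["force"].round(1),"t",o["time_s"],"w",o["grip_width"].round(4))
                                                                                                                  ^^^^^^^^^^^^^^^^^^^^^
AttributeError: 'float' object has no attribute 'round'
```

```bash
sed -i 's/o\["grip_width"\].round(4)/o["grip_width"]/' h.py; python3 -c "
from h import *
rel('in0')"
```

```text
grasp h,l,z -0.1584 -0.0027 0.0031 F [ 0.2  0.4 -0.9] t 4.7 w 0.01571358548206376
top rod 103 lat [-0.0099 -0.0016] ht [-0.0501  0.0016] deg -2.9
side rod 56 lat [-0.0093 -0.0005] ht [0.0063 0.0048] deg 0.4
```

View pics/in0_c.png

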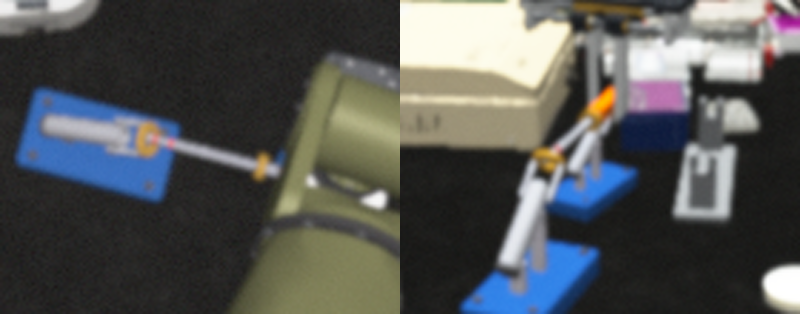

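>>> jog_arm:
  rows:
    - {"gripper":0.005,"slide":[0,0,-0.003],"spin":-0.006}
    - {"gripper":0.005,"slide":[0.0006,0,-0.008],"spin":-0.006}
    - {"gripper":0.005,"slide":[0.002,0,-0.0145],"spin":-0.006}
    - {"gripper":0.005,"slide":[0.0041,0,-0.021],"spin":-0.006}
    - {"gripper":0.005,"slide":[0.0063,0,-0.0275],"spin":-0.006}
    - {"gripper":0.005,"slide":[0.0088,0,-0.034],"spin":-0.006}
    - {"gripper":0.005,"slide":[0.0118,0,-0.0405],"spin":-0.006}
    - {"gripper":0.005,"slide":[0.0149,0,-0.0466],"spin":-0.006}
  squeeze: 12

```text
time_s: 5.6
ee_pos: [0.5825, -0.1552, 0.3604]
eef_rot: [3.141, -0.0, 1.314]
force: [-0.2, -0.6, -0.7]
grip_width: 0.016
grip_force: 12.0
```

```bash
python3 -c "
from h import *
rel('in1')"
```

```text
grasp h,l,z -0.1442 -0.0029 0.0504 F [-0.2 -0.6 -0.7] t 5.6 w 0.01595714806650633
top rod 83 lat [-0.0102 -0.0019] ht [-0.3908  0.0015] deg -21.3
side rod 57 lat [ 0.011  -0.0008] ht [-0.3653  0.0029] deg -20.1
```

View pics/in1_c.png

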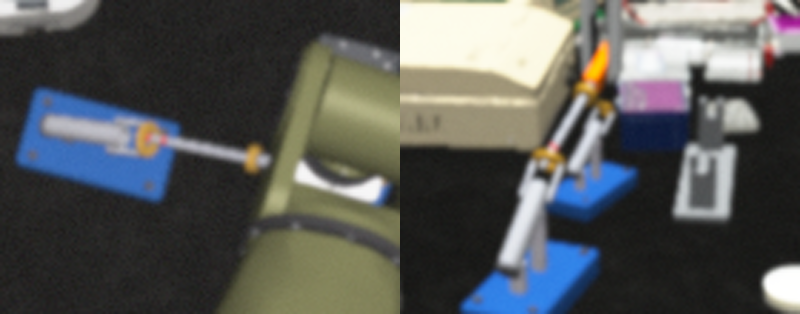

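>>> jog_arm:
  rows:
    - {"gripper":0.005,"slide":[0.0038,-0.001,-0.0058],"spin":0}
    - {"gripper":0.005,"slide":[0.0078,-0.001,-0.0114],"spin":0}
    - {"gripper":0.005,"slide":[0.012,-0.001,-0.0174],"spin":0}
    - {"gripper":0.005,"slide":[0.016,-0.001,-0.0231],"spin":0}
    - {"gripper":0.005,"slide":[0.0205,-0.001,-0.0287],"spin":0}
    - {"gripper":0.005,"slide":[0.0254,-0.001,-0.034],"spin":0}
    - {"gripper":0.005,"slide":[0.0285,-0.001,-0.035],"spin":0}
    - {"gripper":0.005,"slide":[0.0285,-0.001,-0.035],"spin":0}

```text
time_s: 6.5
ee_pos: [0.5888, -0.1272, 0.3949]
eef_rot: [3.141, -0.0, 1.314]
force: [-0.5, -0.3, -1.6]
grip_width: 0.0161
grip_force: 12.0
```

```bash
python3 -c "
from h import *
rel('in2')"
```

```text
grasp h,l,z -0.1155 -0.0022 0.0849 F [-0.5 -0.3 -1.6] t 6.5 w 0.016104621878848
top rod 47 lat [ 0.01   -0.0003] ht [-0.6681  0.0074] deg -33.7
side rod 43 lat [-0.0195 -0.0016] ht [-0.6847  0.005 ] deg -34.4
```

>>> jog_arm:
  rows:
    - {"gripper":0.005,"slide":[0.004,-0.0005,0.0028],"spin":-0.004}
    - {"gripper":0.005,"slide":[0.009,-0.0005,0.0063],"spin":-0.004}
    - {"gripper":0.005,"slide":[0.015,-0.001,0.0105],"spin":-0.004}
    - {"gripper":0.005,"slide":[0.021,-0.001,0.0147],"spin":-0.004}
    - {"gripper":0.005,"slide":[0.027,-0.001,0.0189],"spin":-0.004}
    - {"gripper":0.005,"slide":[0.033,-0.001,0.0231],"spin":-0.004}
    - {"gripper":0.005,"slide":[0.039,-0.001,0.0273],"spin":-0.004}
    - {"gripper":0.005,"slide":[0.039,-0.001,0.0273],"spin":-0.004}
  squeeze: 20

```text
time_s: 7.4
ee_pos: [0.5978, -0.0889, 0.3668]
eef_rot: [-3.141, -0.0, 1.319]
force: [-0.0, 0.2, -1.0]
grip_width: 0.016
grip_force: 20.0
```

```bash
python3 -c "
from h import *
rel('in3')"
```

```text
grasp h,l,z -0.0762 -0.0012 0.0568 F [-0.   0.2 -1. ] t 7.4 w 0.015961097077252222
```

View pics/in3_c.png

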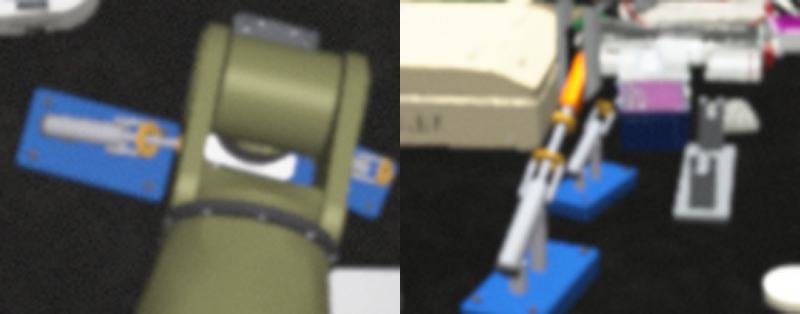

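>>> jog_arm:
  rows:
    - {"gripper":0.005,"slide":[0.005,0,0.0035],"spin":0}
    - {"gripper":0.005,"slide":[0.011,0,0.0077],"spin":0}
    - {"gripper":0.005,"slide":[0.017,0,0.0119],"spin":0}
    - {"gripper":0.005,"slide":[0.022,0,0.0154],"spin":0}
    - {"gripper":0.005,"slide":[0.026,0,0.0182],"spin":0}
    - {"gripper":0.005,"slide":[0.028,0,0.0196],"spin":0}
    - {"gripper":0.005,"slide":[0.028,0,0.0196],"spin":0}

```text
time_s: 8.2
ee_pos: [0.6047, -0.0623, 0.3477]
eef_rot: [-3.141, 0.0, 1.318]
force: [0.3, 0.2, 0.3]
grip_width: 0.0156
grip_force: 20.0
```

```bash
python3 -c "
from h import *
rel('in4')"
```

```text
grasp h,l,z -0.0488 -0.0015 0.0377 F [0.3 0.2 0.3] t 8.2 w 0.01559606606450636
```

>>> jog_arm:
  rows:
    - {"gripper":0.005,"slide":[0.001,0,0.0007],"spin":0}
    - {"gripper":0.005,"slide":[0.002,0,0.0014],"spin":0}
    - {"gripper":0.005,"slide":[0.003,0,0.0021],"spin":0}
    - {"gripper":0.005,"slide":[0.004,0,0.0028],"spin":0}
    - {"gripper":0.005,"slide":[0.004,0,0.0028],"spin":0}

```text
time_s: 8.8
ee_pos: [0.6056, -0.0589, 0.3454]
eef_rot: [3.141, 0.001, 1.318]
force: [-2.7, -3.9, 3.4]
grip_width: 0.016
grip_force: 20.0
```

>>> jog_arm:
  rows:
    - {"gripper":0.005,"slide":[0.0008,0,0.0006],"spin":0}
    - {"gripper":0.005,"slide":[0.0016,0,0.0011],"spin":0}
    - {"gripper":0.005,"slide":[0.0016,0,0.0011],"spin":0}

```text
time_s: 9.1
ee_pos: [0.6058, -0.0584, 0.3454]
eef_rot: [3.141, 0.003, 1.317]
force: [-8.5, -11.9, 12.8]
grip_width: 0.016
grip_force: 20.0
```

Run:
```python
from h import *
rel('in5')
s=np.load("in5_side.npz")["p"][130:200,220:320];cv2.imwrite("pics/in5_z.png",cv2.resize(s,(700,490),interpolation=cv2.INTER_CUBIC)[:,:,::-1])
z=np.load("in5_side.npz");W=z["W"];D=W-E0;g=np.stack([D@aP,D@lP,D@uP],-1);H=cv2.cvtColor(z["p"],cv2.COLOR_RGB2HSV).astype(int)
k=(g[...,0]>-.08)&(g[...,0]<-.022)&(abs(g[...,1])<.014)&(abs(g[...,2])<.02)&(H[...,0]<28)&(H[...,1]>110);q=g[k];print(len(q),np.polyfit(q[:,0],q[:,2],1),np.polyfit(q[:,0],q[:,1],1),np.percentile(q,[5,95],0).round(4))
```

```text
grasp h,l,z -0.0452 -0.0018 0.0354 F [ -8.5 -11.9  12.8] t 9.1 w 0.015997736803346135
114 [-0.0994891   0.00274779] [0.17048222 0.00734667] [[-0.0717 -0.0097 -0.0014]
 [-0.0242  0.0076  0.0113]]
```

View pics/in5_z.png

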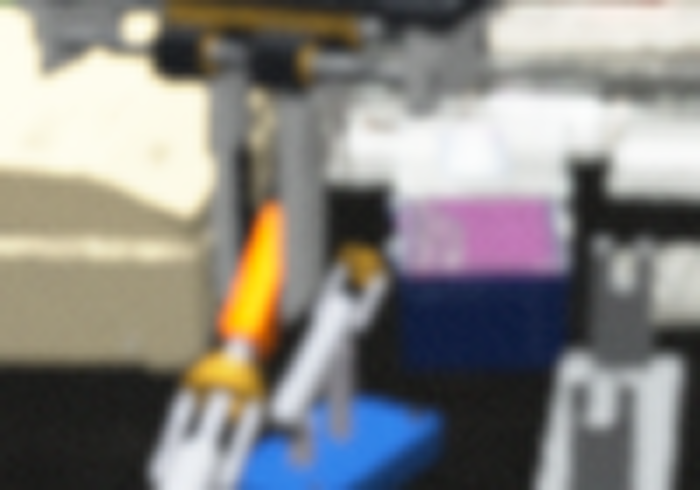

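Enlarged side crop: the collar, at (225,375), sits right on the eye, with the guide bars below it and the handle in line. I'll square it up with a lighter grip, moving 1.5 mm sideways to relieve the lateral force, then press lightly again.

>>> jog_arm:
  rows:
    - {"gripper":0.005,"slide":[0,-0.0015,0],"spin":-0.003}
    - {"gripper":0.005,"slide":[0,-0.0015,0],"spin":-0.003}
    - {"gripper":0.005,"slide":[0.0012,-0.0015,0.0008],"spin":-0.003}
    - {"gripper":0.005,"slide":[0.0025,-0.0015,0.0017],"spin":-0.003}
    - {"gripper":0.005,"slide":[0.0025,-0.0015,0.0017],"spin":-0.003}
  squeeze: 5

```text
time_s: 9.7
ee_pos: [0.6055, -0.0548, 0.3433]
eef_rot: [3.138, 0.0, 1.32]
force: [1.6, -5.8, 5.3]
grip_width: 0.0161
grip_force: 5.0
```

Run:
```python
from h import *
rel('in6')
for n in("side",):
    z=np.load(f"in6_{n}.npz");p=z["p"];H=cv2.cvtColor(p,cv2.COLOR_RGB2HSV).astype(int)
    i=cams.camera_info(n);K=np.array(i["camera_matrix"]);R=np.array(i["R"]);t=np.array(i["t"])
    pr=lambda X:((K@(R@X+t))[:2]/(K@(R@X+t))[2]).round(1)
    for s in(-.08,-.0525,-.02,-.004,.003,.11):print(s,pr(E0+s*aP))
    m=np.zeros(H.shape[:2],bool);m[155:183,248:265]=1;m&=(H[...,0]<22)&(H[...,1]>150)
    for r in range(156,190,3):
        c=np.where((H[r,240:270,0]<28)&(H[r,240:270,1]>120))[0]
        if len(c):print(r,240+c.mean().round(1),len(c))
```

```text
grasp h,l,z -0.0413 -0.001 0.0333 F [ 1.6 -5.8  5.3] t 9.7 w 0.016073906974513393
-0.08 [260.7 162. ]
-0.0525 [257.7 170. ]
-0.02 [254.1 179.7]
-0.004 [252.2 184.6]
0.003 [251.4 186.7]
0.11 [238.6 220.9]
162 257.5 4
165 260.3 7
168 256.5 6
171 256.0 7
174 255.5 8
177 255.0 9
180 254.0 6
183 251.5 12
186 255.5 4
```

>>> jog_arm:
  rows:
    - {"gripper":0.005,"slide":[0,0,0],"spin":0}
    - {"gripper":0.005,"slide":[0,0,0],"spin":0}
    - {"gripper":0.005,"slide":[-0.004,0,-0.0028],"spin":0}
    - {"gripper":0.005,"slide":[-0.01,0,-0.007],"spin":0}
    - {"gripper":0.005,"slide":[-0.017,0,-0.0119],"spin":0}
    - {"gripper":0.005,"slide":[-0.025,0,-0.0175],"spin":0}
    - {"gripper":0.005,"slide":[-0.033,0,-0.0231],"spin":0}
    - {"gripper":0.005,"slide":[-0.033,0,-0.0231],"spin":0}
  squeeze: 25

```text
time_s: 10.6
ee_pos: [0.5969, -0.0875, 0.3664]
eef_rot: [3.14, 0.0, 1.32]
force: [0.0, 0.1, -1.2]
grip_width: 0.0158
grip_force: 25.0
```

>>> jog_arm:
  rows:
    - {"gripper":0.005,"slide":[-0.007,0,-0.0049],"spin":0}
    - {"gripper":0.005,"slide":[-0.014,0,-0.0098],"spin":0}
    - {"gripper":0.005,"slide":[-0.021,0,-0.0147],"spin":0}
    - {"gripper":0.005,"slide":[-0.028,0,-0.0196],"spin":0}
    - {"gripper":0.005,"slide":[-0.034,0,-0.0238],"spin":0}
    - {"gripper":0.005,"slide":[-0.034,0,-0.0238],"spin":0}

```text
time_s: 11.2
ee_pos: [0.5885, -0.1201, 0.3899]
eef_rot: [3.141, 0.0, 1.32]
force: [0.2, -0.1, -0.0]
grip_width: 0.0158
grip_force: 25.0
```

```bash
python3 -c "
from h import *
rel('out1')"
```

```text
grasp h,l,z -0.1088 -0.0002 0.0799 F [ 0.2 -0.1 -0. ] t 11.2 w 0.01576687225200556
top rod 39 lat [-0.0473 -0.0007] ht [-0.7756  0.0019] deg -37.8
side rod 35 lat [0.009  0.0018] ht [-0.6765  0.0049] deg -34.1
```

>>> jog_arm:
  rows:
    - {"gripper":0.005,"slide":[-0.004,0,-0.0025],"spin":0}
    - {"gripper":0.005,"slide":[-0.0083,0,-0.005],"spin":0}
    - {"gripper":0.005,"slide":[-0.013,0,0.0005],"spin":0}
    - {"gripper":0.005,"slide":[-0.0177,0,0.006],"spin":0}
    - {"gripper":0.005,"slide":[-0.0218,0,0.0115],"spin":0}
    - {"gripper":0.005,"slide":[-0.0258,0,0.017],"spin":0}
    - {"gripper":0.005,"slide":[-0.0294,0,0.0232],"spin":0}
    - {"gripper":0.005,"slide":[-0.0329,0,0.0292],"spin":0}
  squeeze: 12

```text
time_s: 12.1
ee_pos: [0.5804, -0.1515, 0.3593]
eef_rot: [-3.141, -0.0, 1.321]
force: [0.4, 0.5, 0.2]
grip_width: 0.0156
grip_force: 12.0
```

```bash
python3 -c "
from h import *
rel('out2')"
```

```text
grasp h,l,z -0.1411 0.0 0.0493 F [0.4 0.5 0.2] t 12.1 w 0.015579909679317584
top rod 77 lat [-0.0063  0.0013] ht [-3.411e-01 -1.000e-04] deg -18.8
side rod 50 lat [0.0061 0.0027] ht [-0.3212  0.0012] deg -17.8
```

>>> jog_arm:
  rows:
    - {"gripper":0.005,"slide":[-0.0033,0,0.006],"spin":0}
    - {"gripper":0.005,"slide":[-0.0065,0,0.012],"spin":0}
    - {"gripper":0.005,"slide":[-0.009,0,0.018],"spin":0}
    - {"gripper":0.005,"slide":[-0.0112,0,0.024],"spin":0}
    - {"gripper":0.005,"slide":[-0.0131,0,0.031],"spin":0}
    - {"gripper":0.005,"slide":[-0.0147,0,0.0375],"spin":0}
    - {"gripper":0.005,"slide":[-0.0155,0,0.0435],"spin":0}
    - {"gripper":0.005,"slide":[-0.016,0,0.049],"spin":0}

```text
time_s: 13.0
ee_pos: [0.5765, -0.1667, 0.3104]
eef_rot: [-3.141, -0.0, 1.321]
force: [0.3, 0.4, 0.5]
grip_width: 0.0158
grip_force: 12.0
```

```bash
python3 -c "
from h import *
rel('out3')"
```

```text
grasp h,l,z -0.1569 0.0001 0.0004 F [0.3 0.4 0.5] t 13.0 w 0.01581104521798453
top rod 91 lat [0.0029 0.0018] ht [0.0185 0.0011] deg 1.1
side rod 41 lat [-0.0076  0.0023] ht [0.0201 0.0018] deg 1.2
```

>>> jog_arm:
  rows:
    - {"gripper":0.005,"slide":[0,0,0],"spin":0}
    - {"gripper":0.005,"slide":[-0.005,0,0],"spin":0}
    - {"gripper":0.005,"slide":[-0.015,0,0],"spin":0}
    - {"gripper":0.005,"slide":[-0.03,0,0],"spin":0}
    - {"gripper":0.005,"slide":[-0.03,0,0],"spin":0}
    - {"gripper":0.005,"slide":[-0.03,0,-0.03],"spin":0}
    - {"gripper":0.005,"slide":[-0.03,0,-0.07],"spin":0}
    - {"gripper":0.005,"slide":[-0.03,0,-0.1],"spin":0}
  squeeze: 50

```text
time_s: 13.9
ee_pos: [0.5689, -0.196, 0.4133]
eef_rot: [3.14, 0.0, 1.32]
force: [0.7, -0.8, -0.5]
grip_width: 0.0157
grip_force: 50.0
```

```bash
python3 -c "
from h import *
print(to([.441,.069,.22],1.571),to([.441,.069,.054],1.571),telemetry.get_obs()['force'])"
```

```text
([0.225, -0.1899, 0.013], np.float64(-0.2507)) ([0.2251, -0.1901, 0.179], np.float64(-0.2507)) [ 0.67284467 -0.78271053 -0.5339038 ]
```

>>> jog_arm:
  rows:
    - {"gripper":0.005,"slide":[0.015,-0.012,0.0],"spin":-0.02}
    - {"gripper":0.005,"slide":[0.045,-0.038,0.0],"spin":-0.06}
    - {"gripper":0.005,"slide":[0.08,-0.07,0.0],"spin":-0.11}
    - {"gripper":0.005,"slide":[0.115,-0.1,0.005],"spin":-0.16}
    - {"gripper":0.005,"slide":[0.155,-0.132,0.01],"spin":-0.2}
    - {"gripper":0.005,"slide":[0.19,-0.162,0.013],"spin":-0.23}
    - {"gripper":0.005,"slide":[0.215,-0.182,0.013],"spin":-0.25}
    - {"gripper":0.005,"slide":[0.225,-0.19,0.013],"spin":-0.25}

```text
time_s: 14.7
ee_pos: [0.4396, 0.071, 0.3983]
eef_rot: [3.141, -0.0, 1.573]
force: [-1.2, 0.6, -1.1]
grip_width: 0.0155
grip_force: 50.0
```

>>> jog_arm:
  rows:
    - {"gripper":0.005,"slide":[0,0,0.01],"spin":0}
    - {"gripper":0.005,"slide":[0,0,0.04],"spin":0}
    - {"gripper":0.005,"slide":[0,0,0.075],"spin":0}
    - {"gripper":0.005,"slide":[0,0,0.11],"spin":0}
    - {"gripper":0.005,"slide":[0,0,0.14],"spin":0}
    - {"gripper":0.005,"slide":[0,0,0.158],"spin":0}
    - {"gripper":0.005,"slide":[0,0,0.163],"spin":0}
    - {"gripper":0.005,"slide":[0,0,0.163],"spin":0}

```text
time_s: 15.5
ee_pos: [0.4411, 0.0684, 0.2344]
eef_rot: [-3.14, 0.0, 1.569]
force: [0.6, -0.5, -0.2]
grip_width: 0.0155
grip_force: 50.0
```

Run:
```python
from h import *
gauge_axis("fin")
o=telemetry.get_obs();R=Ro.from_euler("xyz",o["eef_rot"]).as_matrix();g=o["ee_pos"]+R[:,2]*.18
for n in("top","side"):
    W=np.load(f"fin_{n}.npz")["W"];L=(W-g)@R
    k=(L[...,0]>.065)&(L[...,0]<.175)&(abs(L[...,1])<.012)&(abs(L[...,2])<.02);q=L[k]
    f=np.polyfit(q[:,0],-q[:,2],1)
    print(n,len(q),"deg",np.degrees(f[0]),f,np.polyfit(q[:,0],q[:,1],1),"tip",W[k][q[:,0].argmax()])
t=np.load("fin_top.npz")["p"][200:300,160:300];s=np.load("fin_side.npz")["p"][200:300,260:400]
cv2.imwrite("pics/fin_c.png",np.hstack([cv2.resize(x,(400,286),interpolation=cv2.INTER_CUBIC) for x in(t,s)])[:,:,::-1])
```

```text
top 73 pitch deg 1.3 z0 -0.0027 y slope [ 0.0335 -0.0051] max x 0.1615
side 81 pitch deg 0.2 z0 0.0021 y slope [-0.0029 -0.0003] max x 0.1608
[0.4411 0.0684 0.2344] grasp [0.4408 0.0684 0.0544] [-3.14   0.     1.569] 15.5 [ 0.6 -0.5 -0.2] 49.99928176403046
top 73 deg 1.2549043622707152 [ 0.02190221 -0.00401501] [ 0.0342427  -0.00569964] tip [0.43827402 0.22989476 0.0539563 ]
side 76 deg 0.11748319374023113 [0.00205047 0.0009496 ] [-0.00029148 -0.00115185] tip [0.4391969  0.22916574 0.05407925]
```

View pics/fin_c.png

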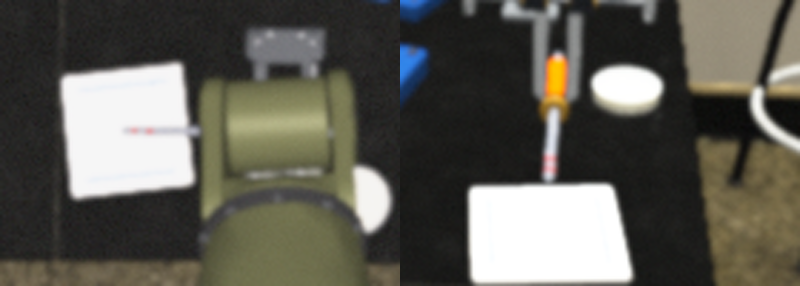

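The gauge is level to about 1°. Its tip, at (125,130) in the top crop, is over the middle of the tile and about 4 cm above it. The dish is undisturbed. Handing in.

```bash
python3 -c "
from h import *
print(abs(telemetry.get_obs()['joint_vel']).max());print(workorder.hand_in())"
```

```text
0.013588660623076808
the job is handed in; nothing more can be done
None
```

Job handed in at about 16 s: the gauge went through the eye until its collar seated on it, was drawn right out, and is now held level about 4 cm above the middle of the tile; the judge's verdict wasn't shown.

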